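# Full canister to the tray, empty one to the order book

### The arm

A 7-joint arm with a two-finger parallel gripper is mounted at the origin on the work surface; the furniture and walls round the work are solid. World frame = base frame: x ahead of the robot, y to its left, z up, the work surface at z = 0. Lengths are in m, angles in rad, forces in N, time in s.
With the tool pointing down it reaches from about 0.425 to 0.925 m from the base axis. Payload 6.8 kg.
Tool frame: the origin (TCP) lies midway between the tips of the shut fingers; the grasp point (between the pads) lies 19 mm behind it (grip_point_offset is the distance from the TCP to the grasp point, in m); y points along the fingers, x is the direction in which the jaws open and shut, and the axes are right-handed (so a half turn about y gives the same grasp; the last joint's range is limited). The gripper opens to 85 mm and grips with 20 to 120 N. Pads are 22 mm wide; open, the fingers measure 114 mm over their backs; the gripper's body (76 mm by 85 mm) begins 54 mm behind the grasp point. The pads swing forward as they close: fully open they stand 13 mm farther back than shut.
Start: joints at [-1.37, 0.477, 0.022, 1.555, -0.011, 1.109, -0.083], TCP at [0.205, 0.643, 0.231] pointing down, gripper open.
Joint ranges: [-2.96, 2.96], [-0.34, 2.1], [-1.41, 1.46], [0.24, 2.44], [-1.37, 4.51], [0.17, 1.92], [-2.96, 2.96]. Speed limits (rad/s): [2.39, 2.39, 3.14, 3.14, 3.14, 3.14, 3.14].

### API

Orientations are given as a unit quaternion [w, x, y, z].
In Python, from station import get_obs, read_camera, hand_in, grip_point_offset gives the robot as it stands.
- The arm moves only by the tool play_rows, never from a script. Its argument "increments" is a list of rows, each a list of 2 entries, a list of its own where there are three numbers: the shift along the tool's x, y, z in m, then the turn, a rotation vector about the tool's x, y, z in degrees. In form: [[[tx, ty, tz], [ax, ay, az]], ...]. A call has 1 to 20 rows; each row shifts and turns the commanded pose from where the row before left it, along the tool's axes as they then stand; what a row does not reach is not made up. A row lasts 1/12 s, in which the tool goes at most 41.7 mm and 7.16 degrees, less where a joint would pass 70% of its speed; a pose out of reach is approached as far as the arm can. A call with a gripper value outside its range is refused whole. "gripper" is the finger opening in m, from 0 to 0.0854, set as the call begins (left out, the last holds). The fingers move at their own pace and stop on an object; "grip_force" is the grip in N (left out, the last holds). Time passes only in rows, so rows that do not move let the fingers close. It gives the time, the measured TCP pose, the force and the opening at its end, in the units of the state.
- get_obs(): the state, without advancing time (a new reading comes with each control period).
- read_camera(name): name is "scene" or "top" or "wrist"; returns a dict with "color" (480x640x3 uint8, red, green, blue), "range_z" (480x640 float32, m along the optical axis (not along the pixel's ray), 0 where there is no reading), "intrinsics" (3x3 intrinsics, pixels), "dist_coeffs" ([k1, k2, p1, p2, k3] as OpenCV has them; the pictures are not rectified), "R" (3x3) and "t" (3): a world point X has camera coordinates R X + t; the wrist camera has in their place "hand_eye" (4x4, takes a point from camera to tool coordinates, whose origin is the TCP and whose axes are the tool frame's). Camera axes: x right, y down, z forward; pixel columns grow to the right and rows downward; lengths in m; the calibration is good to about 2 mm. A picture is of the moment at which its call begins: read the wrist's pose just before it.
- hand_in(): hands the job in, once; it reports no verdict.
The state is a dict: "t": time; "q": joint angles; "joint_vel": joint speeds; "joint_torque": joint torques, N m; "eef_pos": TCP position; "tool_rot": TCP orientation; "contact_force": force on the tool from outside, world axes, zero at the start; "torque": the same for the moment, N m; "gripper_width": opening from 0.0 (shut) to 1.0 (fully open).
Only numpy, scipy, OpenCV 4.12 (cv2) and the standard library are available. Lean on these libraries where they do the work, as an engineer would, in place of code of your own. Each camera call takes 0.05 s, during which the arm holds its last target. There are 200 camera calls.

### The job

Two identical closed aluminium canisters stand on the bench: one is full of brass rivets, the other is nearly empty. Lift them to feel which is which, then stand the full one in the low dark steel tray and the nearly empty one on top of the order book, as the reminder to reorder. Keep both upright and set them down gently, do not drop them.

Things in the scene. Friction and masses are not known exactly. Their poses are not given: they have to be found in the camera images.
- canister_1_center (a point): One of the two: plain aluminium screw-top canister, closed, 50 mm in diameter and 50 mm tall, with a finely ribbed cap; the other one looks exactly the same. Either one may be the full one: full it weighs about 0.40 to 0.51 kg, nearly empty about 0.07 kg, and only the weight in the grip tells. This point is its centre, 25 mm above its base; z is up along its axis. Grip it across its diameter at this height.
- canister_2_center (a point): The other of the two: plain aluminium screw-top canister, closed, 50 mm in diameter and 50 mm tall, with a finely ribbed cap; the other one looks exactly the same. Either one may be the full one: full it weighs about 0.40 to 0.51 kg, nearly empty about 0.07 kg, and only the weight in the grip tells. This point is its centre, 25 mm above its base; z is up along its axis. Grip it across its diameter at this height.
- tray: low open tray of dark sheet steel, fixed, 170 mm (its x) by 150 mm (its y), 18 mm high, walls about 5 mm, flat floor 4 mm above the bench; origin at the centre of its underside, on the bench, z up
- order_book: closed notebook with a dark green cover and a spiral binding, lying flat and fixed, 148 mm (its x) by 103 mm (its y), flat cover 12 mm above the bench; origin under the middle of the cover (to 3 mm), on the bench, z up
Not all that is in view belongs to the job. Of the things that look like the tray, the larger one is meant.

How it is judged:
At the end, for the whole second after the job is handed in: The full canister stands upright (within 10 degrees) on the tray's floor inside its walls, the nearly empty one stands upright (within 10 degrees) on the order book's cover with its axis at least 7 mm inside the cover's edges, both let go and at rest (under 0.03 m/s) (((x of canister_1_center in the frame of tray between -0.06 and 0.06 m and y of canister_1_center in the frame of tray between -0.05 and 0.05 m and angle between each of canister_1_center, canister_2_center's own z axis and vertical below 0.17 rad and linear speed of each of canister_1, canister_2 below 0.03 m/s and x of canister_2_center in the frame of order_book between -0.065 and 0.065 m and y of canister_2_center in the frame of order_book between -0.047 and 0.042 m and contact force between canister_1 and tray above 2 N and contact force between canister_2 and order_book between 0.2 and 2 N) or (x of canister_2_center in the frame of tray between -0.06 and 0.06 m and y of canister_2_center in the frame of tray between -0.05 and 0.05 m and angle between each of canister_2_center, canister_1_center's own z axis and vertical below 0.17 rad and linear speed of each of canister_2, canister_1 below 0.03 m/s and x of canister_1_center in the frame of order_book between -0.065 and 0.065 m and y of canister_1_center in the frame of order_book between -0.047 and 0.042 m and contact force between canister_2 and tray above 2 N and contact force between canister_1 and order_book between 0.2 and 2 N))); the robot touches nothing.
It fails at once if a canister is tipped by more than 40 degrees (angle between any of canister_1_center, canister_2_center's own z axis and vertical above 0.7 rad).
It fails at once if a canister is dropped (moves faster than 0.7 m/s out of the grip, a fall of about 25 mm) ((linear speed of canister_1 above 0.7 m/s and contact force between canister_1 and the fingers below 0.05 N) or (linear speed of canister_2 above 0.7 m/s and contact force between canister_2 and the fingers below 0.05 N)).
It also fails if it takes over 54 s, if anything falls off the work surface, if the arm or the gripper's body presses on something with over 40 N, if the wrist force passes 120 N, or if a joint passes its speed limit or range.

## Working session

There is one attempt and no reset: what is moved stays moved. The work goes in short steps, Python scripts to look and compute and a tool call to move; the robot and the scene stay as the last step left them, time stands still between calls to the robot, and variables do not carry over. Pictures are saved under pics/ and viewed, about 8 in all and at most 12, crops included, and the job is handed in when it is done.

Besides the shell and the picture viewer there is one more tool, called after "Request:" by a JSON object that holds its "name" and its "arguments". play_rows: Moves the arm, as the interface text tells. Its arguments: {"type":"object","properties":{"increments":{"type":"array","items":{"type":"array"}},"gripper":{"type":"number"},"grip_force":{"type":"number"}},"required":["increments"]}

```bash
mkdir -p pics; ls; python3 - <<'E'
from station import *
import cv2,numpy as np
o=get_obs();print(o, grip_point_offset)
for n in("scene","top"):
    c=read_camera(n);cv2.imwrite(f"pics/{n}0.png",c["color"][...,::-1]);np.savez(f"{n}0.npz",**c)
    print(n,c["intrinsics"],c["dist_coeffs"],c["R"],c["t"])
E
```

```text
pics
{'t': 0.0, 'q': array([-1.37012782,  0.47781307,  0.02234327,  1.55645071, -0.01149584,
        1.10930363, -0.0831073 ]), 'joint_vel': array([-0.00101019, -0.00114077,  0.00219799,  0.00101675,  0.00103549,
        0.00112559, -0.00030389]), 'joint_torque': array([ 5.99228915e-04, -5.96460056e+01,  1.60813842e+00, -2.81198716e+01,
        1.25054520e-02,  9.18241072e-03, -7.56527982e-06]), 'eef_pos': array([0.2049599 , 0.64250646, 0.23031741]), 'tool_rot': array([-0.57051123,  0.57136096,  0.41667523, -0.41766654]), 'contact_force': array([ 0.11266144, -0.32870081,  1.03807914]), 'torque': array([0.03685943, 0.01452245, 0.04725869]), 'gripper_width': 1.002678263466891} 0.0187
scene [[549.44233405   0.         311.69870125]
 [  0.         549.44233405 233.32606396]
 [  0.           0.           1.        ]] [-0.04009179  0.          0.          0.          0.        ] [[ 0.76211826 -0.64731943 -0.01238224]
 [-0.31939608 -0.35926602 -0.87687746]
 [ 0.5631713   0.67223915 -0.48055448]] [-0.34739138  0.19765249  0.74800314]
top [[551.1433721    0.         325.17580474]
 [  0.         551.1433721  233.66802681]
 [  0.           0.           1.        ]] [-0.15069665  0.          0.          0.          0.        ] [[-0.02396499 -0.99948308  0.0214302 ]
 [-0.99024729  0.02078976 -0.13776098]
 [ 0.13724424 -0.02452264 -0.99023364]] [-0.01458342  0.48409965  0.98987151]
```

View pics/top0.png

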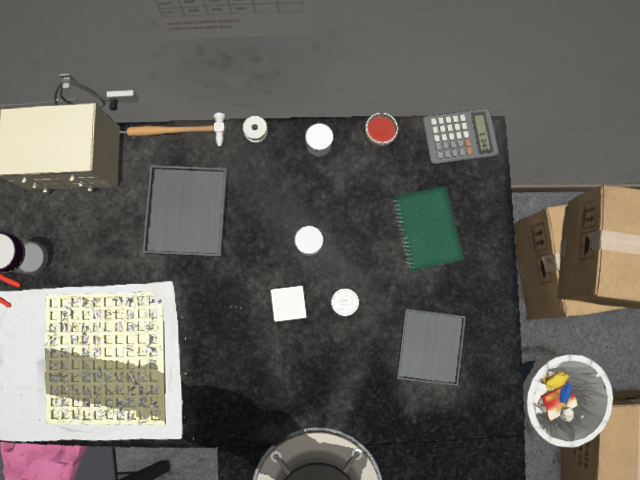

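View pics/scene0.png

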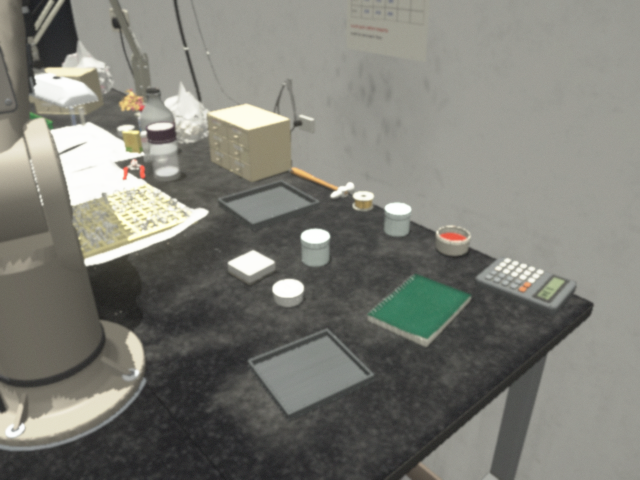

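The top view shows the canisters at about (319,138) and (308,240), the larger tray at (186,210) and the book at (430,228). The small tray at (432,347) is a decoy. The scene view confirms that those two are the 50 mm tall cylinders. Next I measure their positions.

```bash
cat > h.py <<'E'
import numpy as np,cv2
def ray(c,uv,z):
    p=cv2.undistortPoints(np.array(uv,float).reshape(-1,1,2),c["intrinsics"],c["dist_coeffs"]).reshape(-1,2)
    d=np.c_[p,np.ones(len(p))]@c["R"]; o=-c["R"].T@c["t"]
    return o+d*((z-o[2])/d[:,2])[:,None]
def proj(c,X):
    return cv2.projectPoints(np.array(X,float).reshape(-1,1,3),cv2.Rodrigues(c["R"])[0],c["t"],c["intrinsics"],c["dist_coeffs"])[0].reshape(-1,2)
E
python3 - <<'E'
import numpy as np,cv2
from h import *
c=np.load("top0.npz");im=c["color"];g=cv2.cvtColor(im,cv2.COLOR_RGB2GRAY);hsv=cv2.cvtColor(im,cv2.COLOR_RGB2HSV)
rz=c["range_z"]
vis=im[...,::-1].copy()
def pick(m,seed,box):
    k=np.zeros_like(m);x0,y0,x1,y1=box;k[y0:y1,x0:x1]=m[y0:y1,x0:x1]
    cs=cv2.findContours(k,cv2.RETR_EXTERNAL,cv2.CHAIN_APPROX_NONE)[0]
    return max(cs,key=cv2.contourArea)
for b in[(295,115,345,160),(285,218,335,265)]:
    for th in(200,):
        ct=pick((g>th).astype(np.uint8),None,b)
        P=ray(c,ct.reshape(-1,2),0.05)[:,:2]
        cc,r=cv2.minEnclosingCircle(P.astype(np.float32))
        M=cv2.moments(ct);print(th,"can",cc,r,ray(c,[[M['m10']/M['m00'],M['m01']/M['m00']]],.05))
        cv2.drawContours(vis,[ct],-1,(0,0,255),1)
m=((hsv[...,0]>65)&(hsv[...,0]<95)&(hsv[...,1]>120)).astype(np.uint8)
ct=pick(m,None,(385,170,480,285));P=ray(c,ct.reshape(-1,2),0.012)[:,:2].astype(np.float32)
print("book",cv2.minAreaRect(P));cv2.drawContours(vis,[ct],-1,(0,0,255),1)
for b,nm in(((135,158,235,265),"big"),((390,300,475,395),"small")):
    print(np.percentile(g[b[1]:b[3],b[0]:b[2]],[10,30,50,70,90]))
    m=cv2.morphologyEx((cv2.GaussianBlur(g,(3,3),0)>62).astype(np.uint8),cv2.MORPH_OPEN,np.ones((5,5)))
    ct=pick(m,None,b);P=ray(c,ct.reshape(-1,2),0.004)[:,:2].astype(np.float32)
    print(nm,cv2.minAreaRect(P));cv2.drawContours(vis,[ct],-1,(0,255,255),1)
cv2.imwrite("pics/v.png",cv2.resize(vis[100:400,120:520],None,fx=2,fy=2,interpolation=0))
P=ray(c,[[319,138],[308,240],[186,210],[430,228],[255,129],[382,128],[345,302],[288,303]],.05);print(P)
print([rz[int(v),int(u)] for u,v in [[319,138],[308,240],[186,210],[430,228]]])
E
```

```text
200 can (0.66685551404953, -0.01786615699529648) 0.02516934461891651 [[ 0.66677489 -0.01780788  0.05      ]]
200 can (0.47154468297958374, 0.0054813772439956665) 0.025213932618498802 [[0.47155573 0.00549866 0.05      ]]
book ((0.4943930506706238, -0.22481609880924225), (0.1447860598564148, 0.10045896470546722), 10.972405433654785)
[ 54.  71. 111. 115. 118.]
big ((0.540103554725647, 0.2486344873905182), (0.19872504472732544, 0.20988325774669647), 89.04835510253906)
[ 45.  55.  90. 119. 122.]
small ((0.2549322247505188, -0.21999558806419373), (0.12062717229127884, 0.1596956104040146), 80.95906829833984)
[[ 0.66324276 -0.01780023  0.05      ]
 [ 0.47038968  0.00653602  0.05      ]
 [ 0.53089903  0.23090892  0.05      ]
 [ 0.4878895  -0.21899572  0.05      ]
 [ 0.68351335  0.10257878  0.05      ]
 [ 0.68131151 -0.13763325  0.05      ]
 [ 0.35634717 -0.05780594  0.05      ]
 [ 0.35692115  0.04482355  0.05      ]]
[np.float32(1.0302035), np.float32(1.002033), np.float32(1.0519196), np.float32(1.0518225)]
```

View pics/v.png

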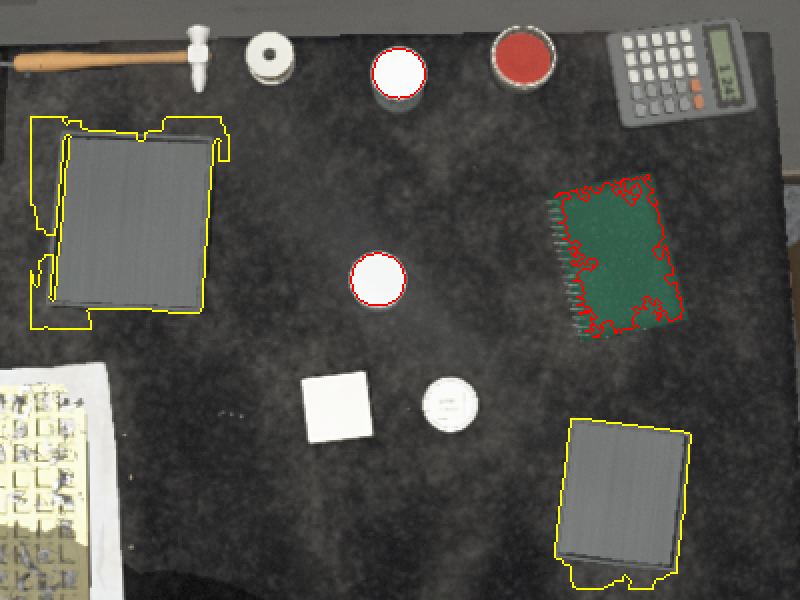

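```bash
python3 - <<'E'
import numpy as np,cv2
from h import *
from scipy.spatial.transform import Rotation as Ro
c=np.load("top0.npz")
T=ray(c,[(152.5,166.5),(227.5,168.5),(221.5,255),(145,251.5)],.018);print("tray",T,T.mean(0))
e=lambda a,b:(T[b]-T[a])[:2]
for a,b in((0,1),(1,2),(2,3),(3,0)):print(np.linalg.norm(e(a,b)),np.degrees(np.arctan2(*e(a,b)[::-1])))
B=ray(c,[(120+555/2,100+193/2),(120+650/2,100+175/2),(120+683/2,100+318/2),(120+588/2,100+337/2)],.012);print("book",B,B.mean(0))
print("edge",ray(c,[(320,118),(250,118)],0))
# world heights from range
v,u=np.mgrid[:480,:640];rz=c["range_z"];ok=rz>0
p=cv2.undistortPoints(np.c_[u[ok],v[ok]].astype(float).reshape(-1,1,2),c["intrinsics"],c["dist_coeffs"]).reshape(-1,2)
W=(np.c_[p,np.ones(len(p))]*rz[ok][:,None]-c["t"])@c["R"]
for (x0,x1,y0,y1) in((.1,.9,.35,.9),(.1,.45,.35,.9),(.45,.6,.35,.9),(.6,.75,.35,.9),(.1,.8,-.3,.35),(.6,.75,-.3,.3)):
    s=W[(W[:,0]>x0)&(W[:,0]<x1)&(W[:,1]>y0)&(W[:,1]<y1)];i=s[:,2].argmax();print(x0,x1,y0,y1,s[i],np.percentile(s[:,2],99.9))
w=W[W[:,2]>.15];print("tall",len(w),w[:,:].min(0) if len(w) else 0)
s=np.load("scene0.npz")
print(proj(s,[[.667,-.018,.05],[.4715,.0055,.05],T.mean(0),B.mean(0)]))
R=Ro.from_quat(np.array([-.5705,.5714,.4167,-.4177])[[1,2,3,0]]).as_matrix();print(R)
# wall via scene
rz=s["range_z"];pts=[(560,120),(450,150),(380,100)]
for q in pts:
    p=cv2.undistortPoints(np.array([[q]],float),s["intrinsics"],s["dist_coeffs"])[0,0]
    print("wall",(np.r_[p,1]*rz[q[1],q[0]]-s["t"])@s["R"])
E
```

```text
tray [[0.62436167 0.30595235 0.018     ]
 [0.6162814  0.15898729 0.018     ]
 [0.44946069 0.16988596 0.018     ]
 [0.45887068 0.31654099 0.018     ]] [0.53724361 0.23784165 0.018     ]
0.14718702418596577 -93.14700530225828
0.1671763418613406 176.2620871502535
0.1469566156810391 86.32870147333554
0.1658293944467295 -3.6609744986458597
book [[ 0.55600797 -0.16708616  0.012     ]
 [ 0.57238614 -0.26121336  0.012     ]
 [ 0.4322519  -0.28567999  0.012     ]
 [ 0.41648034 -0.19276408  0.012     ]] [ 0.49428159 -0.2266859   0.012     ]
edge [[ 0.72085057 -0.02157035  0.        ]
 [ 0.72380812  0.11774562  0.        ]]
0.1 0.9 0.35 0.9 [0.73108504 0.388199   0.45766624] 0.4497516034958317
0.1 0.45 0.35 0.9 [0.41919074 0.53798863 0.13811042] 0.134210525015326
0.45 0.6 0.35 0.9 [0.58949463 0.49029865 0.13822444] 0.13624044242470806
0.6 0.75 0.35 0.9 [0.73108504 0.388199   0.45766624] 0.4533815325305143
0.1 0.8 -0.3 0.35 [0.72978292 0.34857206 0.45154371] 0.4365375922487072
0.6 0.75 -0.3 0.3 [0.73125878 0.29523677 0.43960167] 0.4328599870681008
tall 54592 [ 0.70908226 -0.61313765  0.15000686]
[[398.48979966 206.69849925]
 [315.9959495  234.01059534]
 [269.59468678 198.97163883]
 [422.75932993 303.21999876]]
[[ 3.03831605e-01 -3.90908575e-04 -9.52725670e-01]
 [ 9.52723871e-01 -1.86196032e-03  3.03831795e-01]
 [-1.89270785e-03 -9.99998190e-01 -1.93294461e-04]]
wall [ 0.72911144 -0.27679226  0.27313993]
wall [ 0.72807717 -0.08127077  0.17076428]
wall [0.728847   0.10187634 0.22829205]
```

The tray centre is at about (0.537, 0.238), the book at (0.494, -0.227), and the wall at x = 0.729. The tool's y axis points down. I turn to yaw 90°, so tool x = world y and tool z = −world x, then travel to the near canister.

Request:
{"name": "play_rows", "arguments": {"increments": [[[0,0,0],[0,-5.9,0]],[[0,0,0],[0,-5.9,0]],[[0,0,0],[0,-5.9,0]],[[-0.0279,0,-0.0244],[0,0,0]],[[-0.0279,0,-0.0244],[0,0,0]],[[-0.0279,0,-0.0244],[0,0,0]],[[-0.0279,0,-0.0244],[0,0,0]],[[-0.0279,0,-0.0244],[0,0,0]],[[-0.0279,0,-0.0244],[0,0,0]],[[-0.0279,0,-0.0244],[0,0,0]],[[-0.0279,0,-0.0244],[0,0,0]],[[-0.0345,0,-0.006],[0,0,0]],[[-0.0345,0,-0.006],[0,0,0]],[[-0.0345,0,-0.006],[0,0,0]],[[-0.0345,0,-0.006],[0,0,0]],[[-0.0345,0,-0.006],[0,0,0]],[[-0.0345,0,-0.006],[0,0,0]],[[-0.0345,0,-0.006],[0,0,0]],[[-0.0345,0,-0.006],[0,0,0]],[[-0.0345,0,-0.006],[0,0,0]]], "gripper": 0.0854, "grip_force": 40}}

```text
t: 1.77
eef_pos: [0.4541, 0.1076, 0.2312]
tool_rot: [0.5, -0.5, -0.5, 0.5]
contact_force: [0.7, 0.5, 0.4]
gripper_width: 1.001
```

Request:
{"name": "play_rows", "arguments": {"increments": [[[-0.0345,0,-0.006],[0,0,0]],[[-0.0345,0,-0.006],[0,0,0]],[[-0.0345,0,-0.006],[0,0,0]],[[0,0.02,0],[0,0,0]],[[0,0.02,0],[0,0,0]],[[0,0.02,0],[0,0,0]],[[0,0.02,0],[0,0,0]],[[0,0,0],[0,0,0]],[[0,0,0],[0,0,0]],[[0,0,0],[0,0,0]]]}}

```text
t: 2.6
eef_pos: [0.4729, 0.006, 0.1521]
tool_rot: [-0.5, 0.5, 0.5, -0.5]
contact_force: [-0.1, -0.1, 1.5]
gripper_width: 0.998
```

Request:
{"name": "play_rows", "arguments": {"increments": [[[0,0.019,0.0002],[0,0,0]],[[0,0.019,0.0002],[0,0,0]],[[0,0.019,0.0002],[0,0,0]],[[0,0.019,0.0002],[0,0,0]],[[0,0.019,0.0002],[0,0,0]],[[0,0.019,0.0002],[0,0,0]],[[0,0.017,0.0002],[0,0,0]],[[0,0.008,0],[0,0,0]],[[0,0.007,0],[0,0,0]],[[0,0,0],[0,0,0]],[[0,0,0],[0,0,0]],[[0,0,0],[0,0,0]]]}}

```text
t: 3.6
eef_pos: [0.4719, 0.006, 0.0062]
tool_rot: [-0.5, 0.5, 0.501, -0.5]
contact_force: [-0.1, 0.1, 0.1]
gripper_width: 0.999
```

Request:
{"name": "play_rows", "arguments": {"increments": [[[0,0,0],[0,0,0]],[[0,0,0],[0,0,0]],[[0,0,0],[0,0,0]],[[0,0,0],[0,0,0]],[[0,0,0],[0,0,0]],[[0,0,0],[0,0,0]],[[0,0,0],[0,0,0]],[[0,0,0],[0,0,0]],[[0,0,0],[0,0,0]],[[0,0,0],[0,0,0]]], "gripper": 0.03, "grip_force": 40}}

```text
t: 4.43
eef_pos: [0.4714, 0.0056, 0.0061]
tool_rot: [-0.5, 0.5, 0.5, -0.5]
contact_force: [-2.2, -0.6, 8.0]
gripper_width: 0.584
```

Request:
{"name": "play_rows", "arguments": {"increments": [[[0,-0.003,0],[0,0,0]],[[0,-0.006,0],[0,0,0]],[[0,-0.01,0],[0,0,0]],[[0,-0.015,0],[0,0,0]],[[0,-0.015,0],[0,0,0]],[[0,-0.015,0],[0,0,0]],[[0,-0.01,0],[0,0,0]],[[0,-0.006,0],[0,0,0]],[[0,0,0],[0,0,0]],[[0,0,0],[0,0,0]],[[0,0,0],[0,0,0]],[[0,0,0],[0,0,0]],[[0,0,0],[0,0,0]],[[0,0,0],[0,0,0]]]}}

```text
t: 5.6
eef_pos: [0.4707, 0.0059, 0.0848]
tool_rot: [0.5, -0.5, -0.5, 0.5]
contact_force: [-0.2, -1.0, -4.5]
gripper_width: 0.584
```

```bash
python3 - <<'E'
from station import *
import cv2
o=get_obs();print(o["contact_force"],o["torque"],o["eef_pos"],o["joint_torque"])
for i in range(3): read_camera("top");print(get_obs()["contact_force"])
cv2.imwrite("pics/s1.png",read_camera("scene")["color"][150:350,200:500,::-1].repeat(2,0).repeat(2,1))
E
```

```text
[-0.17947506 -1.00375991 -4.47288543] [-0.04037462 -0.02394899 -0.01771773] [0.47066001 0.00585332 0.08478453] [-8.70490680e-03 -4.30413723e+01  3.53678003e+00 -1.93106925e+01
  8.21371505e-03  1.81967835e-02  6.55703188e-04]
[ 0.48793268  0.21365822 -5.02070064]
[ 0.44302171 -0.42007745 -4.50518613]
[-0.23520246  0.77330075 -4.36479544]
```

View pics/s1.png

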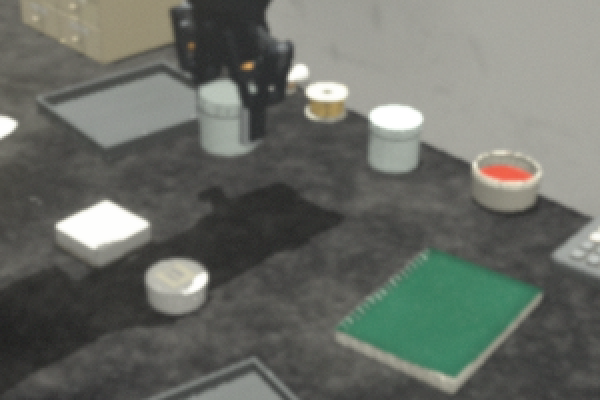

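Steady load is about 4.5 N, so this is the full one. The scene crop shows it held upright, with its cap at about (222,95). It goes to the tray.

Request:
{"name": "play_rows", "arguments": {"increments": [[[0.009,0,-0.0025],[0,0,0]],[[0.018,0,-0.005],[0,0,0]],[[0.026,0,-0.0075],[0,0,0]],[[0.026,0,-0.0075],[0,0,0]],[[0.026,0,-0.0075],[0,0,0]],[[0.026,0,-0.0075],[0,0,0]],[[0.026,0,-0.0075],[0,0,0]],[[0.026,0,-0.0075],[0,0,0]],[[0.022,0,-0.006],[0,0,0]],[[0.018,0,-0.005],[0,0,0]],[[0.009,0,-0.0025],[0,0,0]],[[0,0,0],[0,0,0]],[[0,0.012,0],[0,0,0]],[[0,0.015,0],[0,0,0]],[[0,0.015,0],[0,0,0]],[[0,0.012,0],[0,0,0]],[[0,0.008,0],[0,0,0]],[[0,0.004,0],[0,0,0]],[[0,0,0],[0,0,0]],[[0,0,0],[0,0,0]]]}}

```text
t: 7.47
eef_pos: [0.5372, 0.2376, 0.0194]
tool_rot: [-0.5, 0.5, 0.5, -0.5]
contact_force: [1.3, -0.1, -5.6]
gripper_width: 0.586
```

Request:
{"name": "play_rows", "arguments": {"increments": [[[0,0.003,0],[0,0,0]],[[0,0.002,0],[0,0,0]],[[0,0,0],[0,0,0]],[[0,0,0],[0,0,0]]]}}

```text
t: 7.8
eef_pos: [0.537, 0.2381, 0.0145]
tool_rot: [-0.5, 0.5, 0.5, -0.5]
contact_force: [-0.3, -0.8, -3.8]
gripper_width: 0.579
```

Request:
{"name": "play_rows", "arguments": {"increments": [[[0,0.0015,0],[0,0,0]],[[0,0.001,0],[0,0,0]],[[0,0,0],[0,0,0]],[[0,0,0],[0,0,0]],[[0,0,0],[0,0,0]]]}}

```text
t: 8.22
eef_pos: [0.537, 0.2379, 0.0118]
tool_rot: [-0.5, 0.5, 0.5, -0.5]
contact_force: [0.0, 0.6, -4.8]
gripper_width: 0.584
```

Request:
{"name": "play_rows", "arguments": {"increments": [[[0,0.001,0],[0,0,0]],[[0,0,0],[0,0,0]],[[0,0,0],[0,0,0]],[[0,0,0],[0,0,0]]]}}

```text
t: 8.55
eef_pos: [0.537, 0.2379, 0.0108]
tool_rot: [0.5, -0.5, -0.5, 0.5]
contact_force: [0.5, 0.2, -4.8]
gripper_width: 0.585
```

Request:
{"name": "play_rows", "arguments": {"increments": [[[0,0.001,0],[0,0,0]],[[0,0,0],[0,0,0]],[[0,0,0],[0,0,0]],[[0,0,0],[0,0,0]]]}}

```text
t: 8.88
eef_pos: [0.5371, 0.238, 0.0102]
tool_rot: [-0.5, 0.5, 0.5, -0.5]
contact_force: [-1.4, -0.5, 2.6]
gripper_width: 0.582
```

Request:
{"name": "play_rows", "arguments": {"increments": [[[0,0.001,0],[0,0,0]],[[0,0,0],[0,0,0]],[[0,0,0],[0,0,0]],[[0,0,0],[0,0,0]]]}}

```text
t: 9.22
eef_pos: [0.5371, 0.238, 0.0101]
tool_rot: [-0.5, 0.5, 0.5, -0.5]
contact_force: [-4.9, -2.4, 13.0]
gripper_width: 0.582
```

Contact made. I release and rise.

Request:
{"name": "play_rows", "arguments": {"increments": [[[0,0,0],[0,0,0]],[[0,0,0],[0,0,0]],[[0,0,0],[0,0,0]],[[0,0,0],[0,0,0]],[[0,0,0],[0,0,0]],[[0,0,0],[0,0,0]],[[0,-0.006,0],[0,0,0]],[[0,-0.012,0],[0,0,0]],[[0,-0.02,0],[0,0,0]],[[0,-0.025,0],[0,0,0]],[[0,-0.025,0],[0,0,0]],[[0,-0.025,0],[0,0,0]],[[0,-0.025,0],[0,0,0]],[[0,-0.006,0],[0,0,0]],[[0,0,0],[0,0,0]]], "gripper": 0.07}}

```text
t: 10.47
eef_pos: [0.5385, 0.2386, 0.156]
tool_rot: [-0.5, 0.5, 0.502, -0.498]
contact_force: [-0.2, -0.2, 1.0]
gripper_width: 0.816
```

Request:
{"name": "play_rows", "arguments": {"increments": [[[-0.01,0,-0.005],[0,0,0]],[[-0.02,0,-0.01],[0,0,0]],[[-0.025,0,-0.0125],[0,0,0]],[[-0.025,0,-0.0125],[0,0,0]],[[-0.025,0,-0.0125],[0,0,0]],[[-0.025,0,-0.0125],[0,0,0]],[[-0.025,0,-0.0125],[0,0,0]],[[-0.025,0,-0.0125],[0,0,0]],[[-0.025,0,-0.0125],[0,0,0]],[[-0.025,0,-0.0125],[0,0,0]],[[-0.016,0,-0.008],[0,0,0]],[[-0.01,0,-0.007],[0,0,0]],[[0,0,0],[0,0,0]],[[0,0,0],[0,0,0]]], "gripper": 0.0854}}

```text
t: 11.63
eef_pos: [0.6663, -0.0182, 0.1515]
tool_rot: [0.501, -0.5, -0.499, 0.5]
contact_force: [-0.3, 0.1, -0.0]
gripper_width: 1.002
```

```bash
python3 - <<'E'
from station import *
import cv2
o=get_obs();print(o["eef_pos"],o["contact_force"],o["q"])
cv2.imwrite("pics/s2.png",read_camera("scene")["color"][...,::-1])
E
```

```text
[ 0.66632084 -0.01819009  0.15154989] [-0.31061515  0.12093304 -0.00295216] [-0.27422837  0.55470982  0.29618008  1.66270318 -0.18976684  0.95463199
  1.66054595]
```

View pics/s2.png

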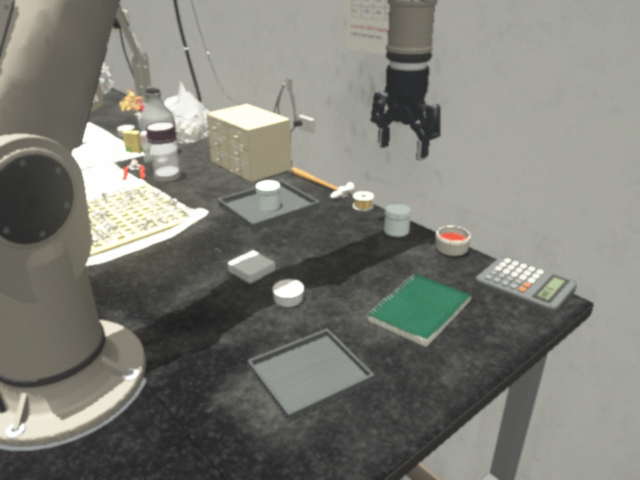

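The full canister stands upright in the larger tray at about (268,195). The gripper is above the second canister at (397,220). Next I descend.

Request:
{"name": "play_rows", "arguments": {"increments": [[[0,0.012,0],[0,0,0]],[[0,0.019,0],[0,0,0]],[[0,0.019,0],[0,0,0]],[[0,0.019,0],[0,0,0]],[[0,0.019,0],[0,0,0]],[[0,0.019,0],[0,0,0]],[[0,0.016,0],[0,0,0]],[[0,0.012,0],[0,0,0]],[[0,0.007,0],[0,0,0]],[[0,0.003,0],[0,0,0]],[[0,0,0],[0,0,0]],[[0,0,0],[0,0,0]],[[0,0,0],[0,0,0]]]}}

```text
t: 12.77
eef_pos: [0.6678, -0.018, 0.0088]
tool_rot: [-0.5, 0.5, 0.5, -0.5]
contact_force: [0.7, 0.2, -0.1]
gripper_width: 0.997
```

Request:
{"name": "play_rows", "arguments": {"increments": [[[0,0,0],[0,0,0]],[[0,0,0],[0,0,0]],[[0,0,0],[0,0,0]],[[0,0,0],[0,0,0]],[[0,0,0],[0,0,0]],[[0,0,0],[0,0,0]],[[0,0,0],[0,0,0]],[[0,0,0],[0,0,0]],[[0,0,0],[0,0,0]],[[0,0,0],[0,0,0]]], "gripper": 0.03, "grip_force": 30}}

```text
t: 13.6
eef_pos: [0.6674, -0.0182, 0.0084]
tool_rot: [-0.5, 0.5, 0.5, -0.5]
contact_force: [-1.6, 0.4, 5.8]
gripper_width: 0.567
```

Request:
{"name": "play_rows", "arguments": {"increments": [[[0,-0.003,0],[0,0,0]],[[0,-0.006,0],[0,0,0]],[[0,-0.01,0],[0,0,0]],[[0,-0.015,0],[0,0,0]],[[0,-0.015,0],[0,0,0]],[[0,-0.015,0],[0,0,0]],[[0,-0.01,0],[0,0,0]],[[0,-0.006,0],[0,0,0]],[[0,0,0],[0,0,0]],[[0,0,0],[0,0,0]],[[0,0,0],[0,0,0]],[[0,0,0],[0,0,0]],[[0,0,0],[0,0,0]],[[0,0,0],[0,0,0]]]}}

```text
t: 14.77
eef_pos: [0.6666, -0.0181, 0.0871]
tool_rot: [0.5, -0.5, -0.5, 0.5]
contact_force: [-0.4, 0.3, -0.7]
gripper_width: 0.573
```

About 0.7 N, so this is the nearly empty one. It goes to the book.

Request:
{"name": "play_rows", "arguments": {"increments": [[[-0.008,0,0.0066],[0,0,0]],[[-0.016,0,0.0132],[0,0,0]],[[-0.023,0,0.019],[0,0,0]],[[-0.023,0,0.019],[0,0,0]],[[-0.023,0,0.019],[0,0,0]],[[-0.023,0,0.019],[0,0,0]],[[-0.023,0,0.019],[0,0,0]],[[-0.023,0,0.019],[0,0,0]],[[-0.023,0,0.019],[0,0,0]],[[-0.016,0,0.0132],[0,0,0]],[[-0.008,0,0.0066],[0,0,0]],[[0,0,0],[0,0,0]],[[0,0.01,0],[0,0,0]],[[0,0.014,0],[0,0,0]],[[0,0.014,0],[0,0,0]],[[0,0.012,0],[0,0,0]],[[0,0.006,0],[0,0,0]],[[0,0.004,0],[0,0,0]],[[0,0,0],[0,0,0]],[[0,0,0],[0,0,0]]]}}

```text
t: 16.43
eef_pos: [0.4948, -0.2269, 0.0278]
tool_rot: [-0.5, 0.5, 0.5, -0.5]
contact_force: [-0.3, -0.5, -0.8]
gripper_width: 0.57
```

Request:
{"name": "play_rows", "arguments": {"increments": [[[0,0.003,0],[0,0,0]],[[0,0.002,0],[0,0,0]],[[0,0,0],[0,0,0]],[[0,0,0],[0,0,0]],[[0,0,0],[0,0,0]]]}}

```text
t: 16.85
eef_pos: [0.4945, -0.2272, 0.023]
tool_rot: [-0.5, 0.5, 0.5, -0.5]
contact_force: [0.0, 0.2, -1.3]
gripper_width: 0.566
```

Request:
{"name": "play_rows", "arguments": {"increments": [[[0,0.0015,0],[0,0,0]],[[0,0,0],[0,0,0]],[[0,0,0],[0,0,0]],[[0,0,0],[0,0,0]]]}}

```text
t: 17.18
eef_pos: [0.4944, -0.2271, 0.0213]
tool_rot: [-0.5, 0.5, 0.5, -0.5]
contact_force: [-0.1, 0.3, -0.3]
gripper_width: 0.569
```

Request:
{"name": "play_rows", "arguments": {"increments": [[[0,0.001,0],[0,0,0]],[[0,0,0],[0,0,0]],[[0,0,0],[0,0,0]],[[0,0,0],[0,0,0]]]}}

```text
t: 17.52
eef_pos: [0.4944, -0.2271, 0.0203]
tool_rot: [0.5, -0.5, -0.5, 0.5]
contact_force: [-0.4, -0.4, -1.3]
gripper_width: 0.566
```

Request:
{"name": "play_rows", "arguments": {"increments": [[[0,0.0007,0],[0,0,0]],[[0,0,0],[0,0,0]],[[0,0,0],[0,0,0]],[[0,0,0],[0,0,0]]]}}

```text
t: 17.85
eef_pos: [0.4945, -0.2271, 0.0198]
tool_rot: [-0.5, 0.5, 0.5, -0.5]
contact_force: [-1.2, 0.6, 5.6]
gripper_width: 0.567
```

Contact is firm. I release and rise.

Request:
{"name": "play_rows", "arguments": {"increments": [[[0,0,0],[0,0,0]],[[0,0,0],[0,0,0]],[[0,0,0],[0,0,0]],[[0,0,0],[0,0,0]],[[0,0,0],[0,0,0]],[[0,0,0],[0,0,0]],[[0,0,0],[0,0,0]],[[0,-0.006,0],[0,0,0]],[[0,-0.012,0],[0,0,0]],[[0,-0.02,0],[0,0,0]],[[0,-0.025,0],[0,0,0]],[[0,-0.025,0],[0,0,0]],[[0,-0.025,0],[0,0,0]],[[0,-0.025,0],[0,0,0]],[[0,-0.01,0],[0,0,0]],[[0,0,0],[0,0,0]]], "gripper": 0.075}}

```text
t: 19.18
eef_pos: [0.4961, -0.2278, 0.1709]
tool_rot: [-0.498, 0.502, 0.501, -0.499]
contact_force: [0.4, -0.1, -0.5]
gripper_width: 0.876
```

Request:
{"name": "play_rows", "arguments": {"increments": [[[0.01,0,0],[0,0,0]],[[0.02,0,0],[0,0,0]],[[0.03,0,0],[0,0,0]],[[0.03,0,0],[0,0,0]],[[0.03,0,0],[0,0,0]],[[0.03,0,0],[0,0,0]],[[0.03,0,0],[0,0,0]],[[0.02,0,0],[0,0,0]],[[0.01,0,0],[0,0,0]],[[0,0,0],[0,0,0]],[[0,0,0],[0,0,0]]]}}

```text
t: 20.1
eef_pos: [0.4937, -0.0175, 0.1667]
tool_rot: [0.5, -0.5, -0.5, 0.501]
contact_force: [0.3, -0.3, -0.5]
gripper_width: 0.878
```

```bash
python3 - <<'E'
from station import *
from h import *
o=get_obs();print(o["t"],o["eef_pos"],o["contact_force"])
a=read_camera("top")
for zt,b in((.054,(140,150,235,265)),(.062,(385,170,480,290))):
    g=cv2.cvtColor(a["color"],cv2.COLOR_RGB2GRAY);k=np.zeros_like(g);x0,y0,x1,y1=b;k[y0:y1,x0:x1]=g[y0:y1,x0:x1]>190
    ct=max(cv2.findContours(k,0,1)[0],key=cv2.contourArea);print(cv2.minEnclosingCircle(ray(a,ct.reshape(-1,2),zt)[:,:2].astype(np.float32)))
s=read_camera("scene")
t=cv2.resize(a["color"],(400,300));u=cv2.resize(s["color"],(400,300))
cv2.imwrite("pics/f.png",np.hstack([t,u])[...,::-1])
E
```

```text
20.1 [ 0.49370932 -0.01746202  0.16672743] [ 0.31482521 -0.30059868 -0.48980388]
((0.5372491478919983, 0.2389046996831894), 0.025851484388113022)
((0.49451562762260437, -0.225712850689888), 0.025565732270479202)
```

View pics/f.png

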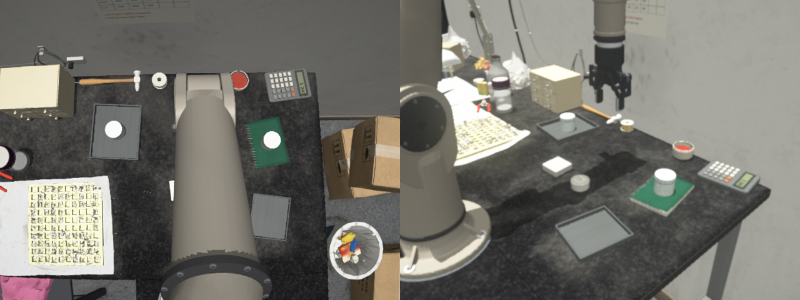

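Both canisters stand upright and central. In the left half of the picture one is in the large tray at (115,130) and the other on the book at (272,140), and the gripper is clear of everything.

```bash
python3 -c "
from station import *
print(hand_in())"
```

```text
the job is handed in; nothing more can be done
None
```

The job is handed in: the full canister stands in the larger dark tray and the nearly empty one stands on the order book. I finished at about 20 s of the 54 s allowed. `hand_in()` gave no verdict.

- **Which is which:** the near canister pulled about 4.5 N in the grip, so it was the full one. The far one pulled about 0.7 N, so it was the nearly empty one. I lowered both in small steps until the force reading showed contact, then let go.
- **Last checks:** the top camera puts the full canister at (0.537, 0.239), about 1 mm from the measured tray centre. It puts the nearly empty one at (0.4945, -0.226), about 1 mm from the measured book centre. Both look upright, and the gripper is clear of them with no contact force above the noise.
- **Not confirmed:** the tray's rim measured about 166 by 147 mm against the stated 170 by 150 mm. I put that down to hand-picked corners; it is well inside the placing margin. None of the checks failed.

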